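Sweep the room key out from under the desk riser

TASK

A room key on its wooden tag has slipped under the low clear riser on the registration desk. Pick up the L-shaped square by its grip, reach under the riser from the front with it and draw the key out onto the open desk until all of it lies well clear in front of the riser, without touching the key with the gripper. Then lay the square flat on the open desk, at least 15 cm away from the key and no longer under the riser; leave the stapler, bottle, pen cup and phone where they are.

Things in the scene. Friction and masses are not known exactly. Their poses are not given: they have to be found in the camera images.
- riser: Clear acrylic riser (low shelf), fixed: 420 mm wide (y), 150 mm deep (x); top plate 6 mm thick, underside 35 mm and top 41 mm above the desk. Origin: on the desk below the middle of the front edge; x points into the riser (back edge at x = +150 mm), y left along the front edge, z up. Open at front and back; 6 mm side panels close the ends (inner faces at y = +-204 mm)
- key_mid (a point): Middle of the key with its tag, 5 mm above the desk. One rigid flat piece 80 mm long, about 60 g: a wooden tag 48 x 36 x 10 mm at the -x end, a flat steel key (4 mm thick, up to 22 mm wide, 3 to 7 mm above the desk) at the +x end. Axes: x from tag to key, z up. It starts flat under the middle or left of the riser, at any yaw, its middle 45 to 65 mm behind the front edge
- key: The same key and tag; origin on its underside, 5 mm below key_mid, same axes
- key_tag_end (a point): Middle of the tag's end edge, 40 mm from key_mid (the -x end)
- key_tip (a point): Tip of the steel key, 40 mm from key_mid (the +x end)
- square_grip (a point): Grasp point, 28 mm above the underside, half-way along the upright wooden grip of the L-square: a block 45 mm long (x), 18 mm wide (y), top 47 mm above the underside; pinch it across its width from above, fingertips clear of the long leg (6 mm thick) below. Axes: x along the long leg towards the short leg, y the way the short leg points, z up
- square: The whole L-square, rigid flat aluminium, 250 g, lying flat; origin on the underside, 28 mm below square_grip, same axes. Long leg: 25 mm wide, 6 mm thick, from x = -70 to +170 mm, centred on y = 0. Short leg: x = 150 to 170 mm, y = -12.5 to +85 mm, 14 mm high
- square_corner (a point): Inside corner of the L: at x = 150, y = 12.5 mm from square_grip in the square's axes, 7 mm above the underside
- square_tip (a point): Free end of the short leg's inner edge: at x = 150, y = 85 mm from square_grip in the square's axes, 7 mm above the underside
- bottle: Steel drinking bottle, bystander, 68 mm diameter, 212 mm tall, upright; origin at the centre of its underside, z up
- pencup: Grey pen cup with pens, bystander, 80 mm diameter, 95 mm tall (pens to 160 mm); origin at the centre of its underside, z up
- phone: Phone lying flat, bystander, 148 x 72 x 8 mm (x, y, z); origin at the centre of its underside
- stapler: Stapler standing loose on the right end of the riser, bystander, 135 x 36 x 40 mm (x, y, z), 250 g; origin at the centre of its underside

How it is judged:
By the outcome, as a careful person would: the job done as asked, in the order asked, and still so for the second after the job is handed in, with the robot touching nothing.
It also fails if it takes over 58 s, if anything falls off the work surface, if the arm or the gripper's body presses on something with over 40 N, if the wrist force passes 120 N, or if a joint passes its speed limit or range.

ROBOT

A 7-joint arm with a two-finger parallel gripper is mounted at the origin on the work surface. World frame = base frame: x ahead of the robot, y to its left, z up, the work surface at z = 0. Lengths are in m, angles in rad, forces in N, time in s.
With the tool pointing down it reaches from about 0.425 to 0.875 m from the base axis. Payload 4.7 kg.
Tool frame: the origin (TCP) lies midway between the tips of the shut fingers; the grasp point (between the pads) lies 19 mm behind it (ctrl.grip_depth is the distance from the TCP to the grasp point, in m); z points along the fingers, y is the direction in which the jaws open and shut (so a half turn about z gives the same grasp; the last joint's range is limited). The gripper opens to 87 mm and grips with 3 to 60 N. Pads are 19 mm wide; open, the fingers measure 117 mm over their backs; the gripper's body (75 mm by 190 mm) begins 51 mm behind the grasp point.
Start: joints at [0.014, 0.321, -0.07, 1.45, 0.023, 1.371, -0.057], TCP at [0.65, -0, 0.223] pointing down, gripper open.
Joint ranges: [-2.86, 2.86], [-0.3, 2.09], [-1.38, 1.24], [0.06, 2.45], [-1.56, 4.7], [0.09, 2.05], [-2.69, 2.69]. Speed limits (rad/s): [2.57, 2.57, 3.14, 3.14, 3.14, 3.14, 3.14].

INTERFACE

Orientations are given as a rotation vector (axis times angle).
In Python, from bench import ctrl gives the robot as it stands. The module is installed in compiled form; this text tells all that it offers.
- The arm moves only by the shell command python3 -m inch 'ROWS' [FORCE]. ROWS is JSON, a list of rows, each a list of 5 numbers: the opening, from -1 (shut) to 1 (fully open), so that 0 is half open, then the shift along the tool's x, y, z in mm, then the turn about the tool's z in rad. In form: [[fingers, tx, ty, tz, twist], ...]. A call has 1 to 5 rows; each row shifts and turns the pose as measured when the row begins, along the tool's axes as they then stand; what a row does not reach is not made up. A row lasts 1/8 s, in which the tool goes at most 62.5 mm and 10.7 degrees, less where a joint would pass 70% of its speed; a pose out of reach is approached as far as the arm can. A call is refused whole if a number of a shift passes 62.5 or a number of a turn 0.188, either way. A call with a gripper value outside its range is refused whole. The fingers move at their own pace and stop on an object; FORCE is the grip in N (left out, the last holds). Time passes only in rows, so rows that do not move let the fingers close. It gives the time, the measured TCP pose, the force and the opening at its end, in the units of the state.
- ctrl.get_state(): the state, without advancing time (a new reading comes with each control period).
- ctrl.get_image(name): name is "scene" or "side" or "wrist"; returns a dict with "color" (420x560x3 uint8, red, green, blue), "range_z" (420x560 float32, m along the optical axis (not along the pixel's ray), 0 where there is no reading), "K" (3x3 intrinsics, pixels), "R" (3x3) and "t" (3): a world point X has camera coordinates R X + t. Camera axes: x right, y down, z forward; pixel columns grow to the right and rows downward; lengths in m; the calibration is good to about 2 mm. A picture is of the moment at which its call begins.
- ctrl.close_job(): hands the job in, once; it reports no verdict.
The state is a dict: "time": time; "joint_positions": joint angles; "qd": joint speeds; "joint_torque": joint torques, N m; "position": TCP position; "tool_rot": TCP orientation; "ft_force": force on the tool from outside, world axes, zero at the start; "torque": the same for the moment, N m; "grip_width": opening from 0.0 (shut) to 1.0 (fully open).
Only numpy, scipy, OpenCV 4.12 (cv2) and the standard library are available. Lean on these libraries where they do the work, as an engineer would, in place of code of your own. Each camera call takes 0.05 s, during which the arm holds its last target. There are 200 camera calls.

## Working session

There is one attempt and no reset: what is moved stays moved. The work goes in short steps, Python scripts to look and compute and a shell command to move; the robot and the scene stay as the last step left them, time stands still between calls to the robot, and variables do not carry over. Pictures are saved under pics/ and viewed, about 8 in all and at most 12, crops included, and the job is handed in when it is done.

```bash
mkdir -p pics; python3 - <<'E'
from bench import ctrl
import cv2,numpy as np
for n in ["scene","side"]:
    d=ctrl.get_image(n); cv2.imwrite(f"pics/{n}0.png",d["color"][:,:,::-1]); np.savez(f"{n}0.npz",**d)
    R,t=d["R"],d["t"]; print(n,"cam pos",(-R.T@t).round(3),"fwd",R[2].round(2),"right",R[0].round(2))
s=ctrl.get_state(); print(s["position"],s["tool_rot"],s["time"],s["ft_force"],s["grip_width"],ctrl.grip_depth)
E
```

```text
scene cam pos [1.189 0.265 0.967] fwd [-0.57 -0.21 -0.79] right [-0.33  0.94 -0.02]
side cam pos [-0.045  0.864  0.679] fwd [ 0.52 -0.68 -0.52] right [-0.8  -0.59 -0.02]
[ 6.49497530e-01 -7.59606229e-05  2.21577595e-01] [-2.22067745e+00 -2.22061622e+00  2.03535960e-03] 0.1 [-0.78903056  0.38755079 -0.5682095 ] 1.0024066078903267 0.0187
```

View pics/scene0.png

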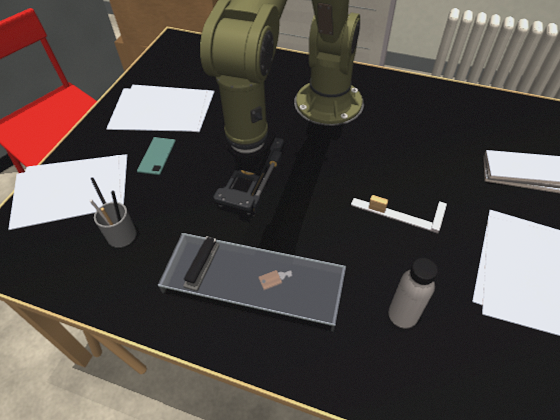

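View pics/side0.png

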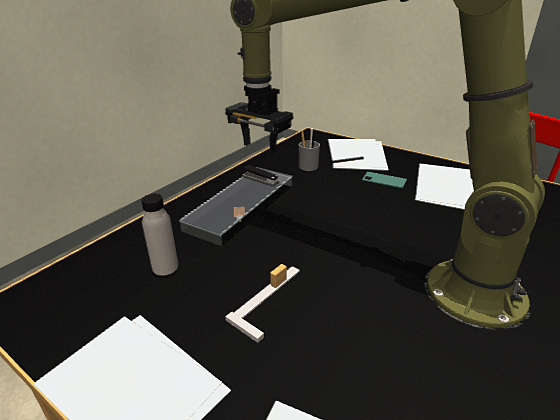

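The scene picture shows the riser front edge from (187,237) to (345,263), the key at about (278,277), the grip at (378,203), the square's short leg at (440,215) and the bottle at (408,310). The side picture shows the same layout.

```bash
cat > h.py <<'E'
import cv2,numpy as np
def load(n): return dict(np.load(n))
def ray(d,uv,z):
    uv=np.atleast_2d(np.asarray(uv,float)); K,R,t=d["K"],d["R"],d["t"]
    r=np.c_[uv,np.ones(len(uv))]@np.linalg.inv(K).T@R; c=-R.T@t
    return c+r*((z-c[2])/r[:,2])[:,None]
def proj(d,X):
    p=(np.atleast_2d(X)@d["R"].T+d["t"])@d["K"].T; return p[:,:2]/p[:,2:]
def blobs(m,amin=15):
    n,l,s,c=cv2.connectedComponentsWithStats(m.astype(np.uint8)); return [(l==i,s[i,4],c[i]) for i in range(1,n) if s[i,4]>=amin]
E
python3 - <<'E'
from h import *
for n,g,roi in [("scene",None,(345,190,455,240)),("side",None,(215,260,305,345))]:
    d=load(n+"0.npz"); c=d["color"]; hsv=cv2.cvtColor(c,cv2.COLOR_RGB2HSV).astype(int)
    x0,y0,x1,y1=roi; M=np.zeros(c.shape[:2],bool); M[y0:y1,x0:x1]=1
    w=M&(hsv[...,2]>130)&(hsv[...,1]<70); g=M&(hsv[...,1]>90)&(hsv[...,2]>90)
    for nm,m in(("white",w),("grip",g)):
        for b,a,ce in blobs(m):
            v,u=np.nonzero(b); pts=np.c_[u,v]
            ap=cv2.approxPolyDP(cv2.convexHull(pts.astype(np.int32)),2.0,True)[:,0]
            print(n,nm,a,ce.round(1)); print(np.c_[ap,ray(d,ap,{"white":.006,"grip":.047}[nm])[:,:2].round(4)].tolist())
    # range points of square
    def pts(m):
        v,u=np.nonzero(m&(d["range_z"]>0)); z=d["range_z"][v,u]; return ((np.c_[u,v,np.ones(len(u))]@np.linalg.inv(d["K"]).T)*z[:,None]-d["t"])@d["R"]
    P=pts(g); print("grip pts z",np.percentile(P[:,2],[5,50,95]).round(4)); T=P[P[:,2]>.042]; print("top mean",T.mean(0).round(4),len(T), T.min(0).round(4),T.max(0).round(4))
    P=pts(w); print("white z",np.percentile(P[:,2],[5,50,95]).round(4)); 
    for lo,hi in((.003,.009),(.011,.017)):
        T=P[(P[:,2]>lo)&(P[:,2]<hi)]; r=cv2.minAreaRect((T[:,:2]*1000).astype(np.float32)); print(lo,len(T),r)
    # tag/key
    roi=(240,262,300,295) if n=="scene" else (225,195,255,220)
    x0,y0,x1,y1=roi; M[:]=0; M[y0:y1,x0:x1]=1
    tag=M&(hsv[...,1]>60)&(hsv[...,2]>110)&((hsv[...,0]<25)|(hsv[...,0]>165)); key=M&~tag&(hsv[...,2]>125)
    for nm,m in(("tag",tag),("key",key)):
        for b,a,ce in blobs(m):
            v,u=np.nonzero(b); q=np.c_[u,v].astype(np.float32); z=.01 if nm=="tag" else .006
            r=cv2.minAreaRect((ray(d,q,z)[:,:2]*1000).astype(np.float32)); print(n,nm,a,ce.round(1),"minrect mm",np.round(r[0],1),np.round(r[1],1),round(r[2],1),"range-z",np.median(pts(b)[:,2]) if len(pts(b)) else None)
    cv2.imwrite(f"pics/{n}crop.png",cv2.resize(c[y0-50:y1+40,x0-120:x1+70,::-1],None,fx=3,fy=3,interpolation=cv2.INTER_CUBIC))
E
```

```text
scene white 817 [407.4 214.8]
[[446.0, 205.0, 0.3314, 0.4273], [437.0, 230.0, 0.4241, 0.415], [351.0, 203.0, 0.4078, 0.1795], [355.0, 198.0, 0.3868, 0.1858], [439.0, 201.0, 0.3232, 0.4074]]
scene grip 237 [377.8 203. ]
[[387.0, 199.0, 0.3973, 0.2703], [383.0, 211.0, 0.4405, 0.2683], [369.0, 207.0, 0.4391, 0.231], [372.0, 195.0, 0.3964, 0.2297]]
grip pts z [0.0092 0.0375 0.0497]
top mean [0.4063 0.2498 0.0471] 100 [0.3943 0.2268 0.0422] [0.4159 0.271  0.0522]
white z [0.0035 0.0079 0.0171]
0.003 469 ((402.36004638671875, 311.61285400390625), (88.88672637939453, 259.78387451171875), 13.359139442443848)
0.011 194 ((373.3448486328125, 302.66827392578125), (236.78506469726562, 98.75323486328125), 86.1856918334961)
scene tag 239 [270.2 279.2] minrect mm [705.9  50.2] [37.1 46.3] 43.3 range-z 0.04198448169326857
scene key 82 [284.1 274.3] minrect mm [682.  80.] [23.3 34.7] 25.4 range-z 0.04181404432531985
scene key 19 [263.1 281.1] minrect mm [713.7  35.8] [10.8 10.8] 61.5 range-z 0.04125309633425622
side white 876 [256. 306.]
[[299.0, 270.0, 0.3861, 0.1841], [263.0, 333.0, 0.3351, 0.4025],
[... 171 characters left out ...]
, 0.3942, 0.2313], [285.0, 279.0, 0.3688, 0.2719], [275.0, 287.0, 0.3718, 0.3077], [271.0, 284.0, 0.3854, 0.3049], [270.0, 272.0, 0.4128, 0.2721]]
grip pts z [0.0086 0.034  0.0472]
top mean [0.4027 0.2518 0.0453] 98 [0.3938 0.2284 0.0421] [0.413  0.2727 0.0486]
white z [0.0028 0.0058 0.0143]
0.003 491 ((405.3489685058594, 309.2734375), (89.45336151123047, 255.54656982421875), 12.479042053222656)
0.011 307 ((364.9818420410156, 332.08319091796875), (189.57400512695312, 97.25137329101562), 79.26962280273438)
side tag 88 [238.7 210.9] minrect mm [698.2  56.2] [32.4 55.4] 41.2 range-z 0.0396081947067619
side key 30 [240.2 215.9] minrect mm [684.4  66.4] [18.3 49.7] 6.0 range-z 0.03971420538835098
```

View pics/scenecrop.png

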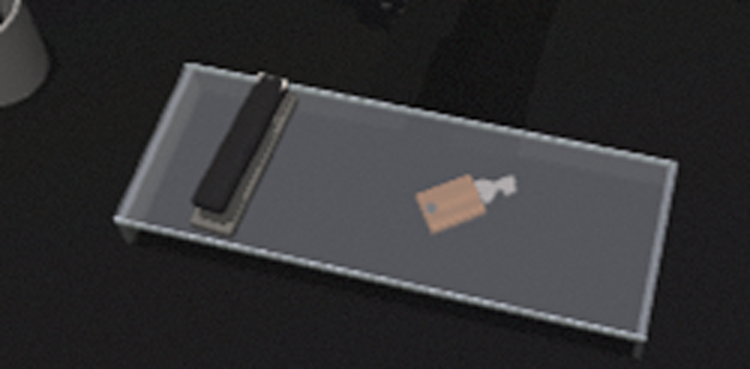

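The crop shows the riser corners near crop (187,66), (678,161), (643,338) and (118,218). The tag is at (452,204) with the key tip at (516,180), so the key points to the front left. The stapler stands near the riser's front edge at the right end.

```bash
cat >> h.py <<'E'
def grab(n):
    from bench import ctrl
    return ctrl.get_image(n)
def cloud(d,m):
    v,u=np.nonzero(m&(d["range_z"]>0)); z=d["range_z"][v,u]; return ((np.c_[u,v,np.ones(len(u))]@np.linalg.inv(d["K"]).T)*z[:,None]-d["t"])@d["R"]
E
python3 - <<'E'
from h import *
d=load("scene0.npz"); off=np.array([120,212])
c=lambda L:(np.array(L,float)+.5)/3-.5+off
R=ray(d,c([(187,66),(678,161),(643,338),(118,218)]),.041)[:,:2]; print("riser FR FL BL BR",R.round(4).tolist(),[np.linalg.norm(R[i]-R[i-1]).round(3) for i in range(4)])
e=R[1]-R[0]; print("riser yaw of y axis deg from +y",np.degrees(np.arctan2(-e[0],e[1])))
mid=(R[0]+R[1])/2; ry=e/np.linalg.norm(e); rx=np.array([ry[1],-ry[0]])
T=ray(d,c([(416,195),(472,175),(486,211),(433,233)]),.01)[:,:2]; tip=ray(d,c([(516,180)]),.005)[0,:2]
fr=lambda P:np.c_[(P-mid)@rx,(P-mid)@ry]*1000
print("tag",T.round(4).tolist(),"tip",tip.round(4)); print("in riser mm: tag",fr(T).round(0).tolist(),fr(tip[None]).round(0)); print("rx",rx,"mid",mid)
P=cloud(d,np.ones(d["range_z"].shape,bool)); on=P[(P[:,0]>.2)&(P[:,0]<1)&(abs(P[:,1])<.6)]
q=fr(on[:,:2]); st=on[(q[:,0]>-20)&(q[:,0]<160)&(abs(q[:,1])<215)&(on[:,2]>.055)&(on[:,2]<.095)]
print("stapler riser mm",fr(st[:,:2]).min(0),fr(st[:,:2]).max(0),st[:,2].max(),len(st))
for z0,nm,(ya,yb) in((.12,"bottle",(.15,.5)),(.07,"cup",(-.6,-.2))):
    b=on[(on[:,2]>z0)&(on[:,1]>ya)&(on[:,1]<yb)&(on[:,2]<.25)&(on[:,0]>.4)]
    if len(b):print(nm,b.min(0).round(3),b.max(0).round(3))
E
```

```text
riser FR FL BL BR [[0.6709, -0.1996], [0.6269, 0.2167], [0.7805, 0.2295], [0.8183, -0.1843]] [np.float64(0.148), np.float64(0.419), np.float64(0.154), np.float64(0.416)]
riser yaw of y axis deg from +y 6.034048874285825
tag [[0.708, 0.0213], [0.6757, 0.0583], [0.7034, 0.0802], [0.7358, 0.0467]] tip [0.6657 0.0931]
in riser mm: tag [[60.0, 7.0], [32.0, 47.0], [62.0, 66.0], [90.0, 29.0]] [[26. 82.]]
rx [0.9944596  0.10511945] mid [0.64890836 0.00855669]
stapler riser mm [  11.6236127  -148.92594044] [ 145.54471141 -108.35654568] 0.08534986029118531 648
bottle [0.662 0.337 0.12 ] [0.722 0.404 0.217]
cup [ 0.666 -0.411  0.07 ] [ 0.745 -0.331  0.16 ]
```

```bash
python3 -m inch '[[1,42,-41,0,0],[1,42,-41,0,0],[1,42,-41,0,0],[1,42,-41,0,0],[1,42,-41,0,0]]' 50
```

```text
time: 0.72
position: [0.4407, 0.2111, 0.2179]
tool_rot: [-2.231, -2.209, 0.009]
ft_force: [-0.0, 1.1, -0.6]
grip_width: 1.001
```

```bash
python3 -m inch '[[1,39,-36,0,0.06],[1,0,0,40,0],[1,0,0,40,0],[1,0,0,40,0],[1,0,0,0,0]]'; python3 - <<'E'
from h import *
from scipy.spatial.transform import Rotation as Ro
from bench import ctrl
d=grab("wrist"); cv2.imwrite("pics/w1.png",d["color"][:,:,::-1]); c=d["color"]
hsv=cv2.cvtColor(c,cv2.COLOR_RGB2HSV).astype(int)
g=(hsv[...,1]>90)&(hsv[...,2]>90); P=cloud(d,g); P=P[(P[:,2]>.04)&(P[:,2]<.055)]
print(len(P),P.mean(0),cv2.minAreaRect((P[:,:2]*1000).astype(np.float32)))
w=(hsv[...,2]>130)&(hsv[...,1]<70);P=cloud(d,w);P=P[(P[:,2]>.001)&(P[:,2]<.009)]; print(cv2.minAreaRect((P[:,:2]*1000).astype(np.float32)) if len(P) else 0)
s=ctrl.get_state(); print(s["position"],Ro.from_rotvec(s["tool_rot"]).as_matrix().round(3).tolist())
E
```

```text
time: 1.35
position: [0.3981, 0.2563, 0.0954]
tool_rot: [-2.286, -2.153, 0.007]
ft_force: [-0.4, 0.3, 0.7]
grip_width: 1.002
1350 [0.4055176  0.25331308 0.04728376] ((405.73663330078125, 251.31109619140625), (42.94643020629883, 16.478050231933594), 86.55315399169922)
((388.5855712890625, 302.9855651855469), (97.40389251708984, 211.80274963378906), 3.416501045227051)
[0.39972429 0.25733919 0.09747711] [[0.06, 0.998, -0.001], [0.998, -0.06, 0.0], [0.0, -0.001, -1.0]]
```

View pics/w1.png

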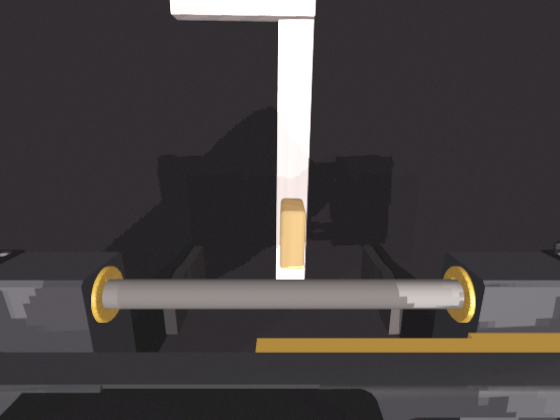

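The wrist view shows the grip block centred at (292,232), the leg parallel to the tool x axis, and the fingers open on either side. I'll descend and grip.

```bash
python3 -m inch '[[1,-6,6,0,0],[1,0,0,42,0],[1,0,0,42,0],[1,0,0,0,0]]'
```

```text
time: 1.9
position: [0.4142, 0.2526, 0.02]
tool_rot: [2.287, 2.147, 0.023]
ft_force: [-0.4, 0.1, 0.6]
grip_width: 0.999
```

```bash
python3 -m inch '[[1,0,-5,8,0],[1,0,0,0,0]]'; python3 -c "
from bench import ctrl
s=ctrl.get_state();print(s['position'],s['tool_rot'],s['joint_positions'],s['ft_force'])"
```

```text
time: 2.15
position: [0.4121, 0.2542, 0.0154]
tool_rot: [2.287, 2.144, 0.032]
ft_force: [0.2, 0.6, 0.3]
grip_width: 0.994
[0.41211805 0.25418113 0.01543343] [2.28731565 2.14449633 0.03169972] [-0.30833396  0.18789016 -0.32199009  2.07822576  0.08215748  0.86572505
 -0.74150713] [0.23357339 0.64814641 0.30295377]
```

```bash
python3 -m inch '[[1,-2,-8,6,0],[1,0,0,0,0]]'; python3 -c "
from bench import ctrl
from scipy.spatial.transform import Rotation as Ro
s=ctrl.get_state();print(s['position'],s['joint_positions'],Ro.from_rotvec(s['tool_rot']).as_matrix().round(3))"
```

```text
time: 2.4
position: [0.4048, 0.2534, 0.0108]
tool_rot: [2.286, 2.144, 0.037]
ft_force: [0.7, -0.3, -0.2]
grip_width: 0.999
[0.40476445 0.2534249  0.01084752] [-0.31189004  0.18022912 -0.32534296  2.09903727  0.08205213  0.84907875
 -0.74937219] [[ 0.064  0.998  0.022]
 [ 0.998 -0.064  0.011]
 [ 0.012  0.021 -1.   ]]
```

```bash
python3 -m inch '[[-1,0,0,0,0],[-1,0,0,0,0],[-1,0,0,0,0],[-1,0,0,0,0]]' 55; python3 -m inch '[[-1,0,0,0,0],[-1,0,0,-15,0],[-1,0,0,-15,0],[-1,0,0,0,0]]'; python3 -c "
from bench import ctrl
from scipy.spatial.transform import Rotation as Ro
s=ctrl.get_state();print(s['position'],s['torque'],Ro.from_rotvec(s['tool_rot']).as_matrix().round(3))"
```

```text
time: 2.9
position: [0.4054, 0.2538, 0.0115]
tool_rot: [2.286, 2.144, 0.039]
ft_force: [0.3, 0.5, 0.1]
grip_width: 0.63
time: 3.4
position: [0.4049, 0.2539, 0.0444]
tool_rot: [2.286, 2.144, 0.04]
ft_force: [-1.8, -0.1, 5.3]
grip_width: 0.185
[0.40494247 0.25389887 0.04441101] [ 0.06732113  0.24085937 -0.0589499 ] [[ 0.064  0.998  0.024]
 [ 0.998 -0.064  0.012]
 [ 0.014  0.023 -1.   ]]
```

```bash
python3 -m inch '[[-1,0,0,0,0],[-1,0,0,0,0]]'; python3 - <<'E'
from h import *
d=grab("side"); cv2.imwrite("pics/s2.png",cv2.resize(d["color"][180:380,170:370,::-1],None,fx=3,fy=3,interpolation=cv2.INTER_CUBIC))
E
```

```text
time: 3.65
position: [0.405, 0.2539, 0.0445]
tool_rot: [2.286, 2.143, 0.041]
ft_force: [0.3, -0.7, -0.1]
grip_width: 0.185
```

View pics/s2.png

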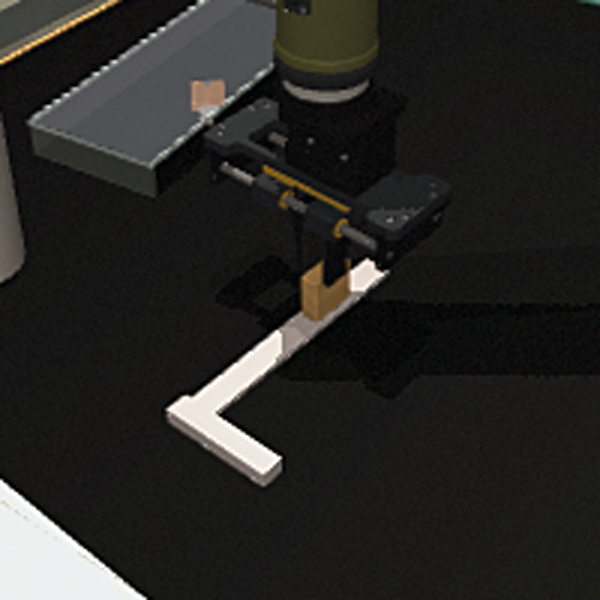

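The square has not lifted: its corner is still at (225,317). The fingers were still closing when I lifted. I'll open, go back down, and wait for the close to finish.

```bash
python3 -m inch '[[1,0,0,0,0],[1,0,0,0,0],[1,0,0,0,0],[1,0,0,0,0],[1,0,0,0,0]]'; python3 -m inch '[[1,0,-1,20,0],[1,0,0,14,0],[1,0,0,0,0],[1,0,0,0,0]]'; python3 - <<'E'
from h import *
from bench import ctrl
d=grab("wrist"); c=d["color"]; hsv=cv2.cvtColor(c,cv2.COLOR_RGB2HSV).astype(int)
g=(hsv[...,1]>90)&(hsv[...,2]>90); P=cloud(d,g); P=P[(P[:,2]>.04)&(P[:,2]<.055)&(abs(P[:,1]-.25)<.05)]
print(len(P),P.mean(0),cv2.minAreaRect((P[:,:2]*1000).astype(np.float32))); print(ctrl.get_state()["position"],ctrl.get_state()["time"])
E
```

```text
time: 4.32
position: [0.4044, 0.2534, 0.0436]
tool_rot: [2.286, 2.144, 0.038]
ft_force: [-0.3, 0.7, -0.6]
grip_width: 0.668
time: 4.82
position: [0.405, 0.2543, 0.0092]
tool_rot: [2.286, 2.144, 0.04]
ft_force: [0.8, 1.1, 0.1]
grip_width: 0.991
2106 [0.40557609 0.25443421 0.0468918 ] ((405.5542907714844, 252.731201171875), (40.44319534301758, 17.617626190185547), 85.59983825683594)
[0.40494741 0.25419311 0.00924082] 4.875
```

```bash
python3 -m inch '[[-1,0,0,-1,0],[-1,0,0,0,0],[-1,0,0,0,0],[-1,0,0,0,0],[-1,0,0,0,0]]' 55; python3 -m inch '[[-1,0,0,0,0],[-1,0,0,0,0],[-1,0,0,0,0],[-1,0,0,0,0]]'
```

```text
time: 5.5
position: [0.4059, 0.2547, 0.0116]
tool_rot: [2.285, 2.143, 0.044]
ft_force: [-0.4, 0.3, 0.3]
grip_width: 0.514
time: 6.0
position: [0.4055, 0.2546, 0.0118]
tool_rot: [2.287, 2.142, 0.043]
ft_force: [-0.1, -0.2, -0.3]
grip_width: 0.204
```

```bash
python3 -m inch '[[-1,0,0,-8,0],[-1,0,0,-8,0],[-1,0,0,0,0],[-1,0,0,0,0]]';  python3 - <<'E'
from h import *
from bench import ctrl
from scipy.spatial.transform import Rotation as Ro
for n in("side","scene"):
    d=grab(n); c=d["color"]; hsv=cv2.cvtColor(c,cv2.COLOR_RGB2HSV).astype(int)
    w=(hsv[...,2]>130)&(hsv[...,1]<70); P=cloud(d,w); P=P[(P[:,1]>.385)&(P[:,1]<.46)&(P[:,0]>.3)&(P[:,0]<.46)&(P[:,2]<.1)]; print(n,"short leg z",np.percentile(P[:,2],[10,50,90]).round(4),len(P))
s=ctrl.get_state(); print(s["position"],s["torque"],s["ft_force"],Ro.from_rotvec(s["tool_rot"]).as_matrix().round(3))
E
```

```text
time: 6.5
position: [0.4044, 0.2536, 0.0281]
tool_rot: [2.286, 2.143, 0.04]
ft_force: [0.2, 0.5, -2.7]
grip_width: 0.201
side short leg z [0.0225 0.0282 0.0299] 374
scene short leg z [0.0207 0.0305 0.0329] 287
[0.40438508 0.253687   0.0280538 ] [-0.04360066  0.02147476 -0.02311036] [ 0.31510253 -0.30762095 -2.38432216] [[ 0.064  0.998  0.024]
 [ 0.998 -0.065  0.012]
 [ 0.013  0.023 -1.   ]]
```

The grasp holds: the opening is 17.5 mm, the load is 2.4 N, and the leg is level. Next I lift it and swing it round to in front of the riser.

```bash
python3 -m inch '[[-1,0,0,-25,0],[-1,0,0,-25,0],[-1,0,0,0,0]]'; python3 -m inch '[[-1,-39,9,0,0.18],[-1,-37,16,0,0.18],[-1,-34,22,0,0.18],[-1,-29,28,0,0.18],[-1,-24,33,0,0.18]]';python3 -c "
from bench import ctrl
from scipy.spatial.transform import Rotation as Ro
s=ctrl.get_state();print(s['position'],s['joint_positions'].round(2),Ro.from_rotvec(s['tool_rot']).as_matrix().round(3))"
```

```text
time: 6.98
position: [0.4023, 0.2526, 0.0779]
tool_rot: [2.286, 2.144, 0.036]
ft_force: [0.7, 0.7, -3.3]
grip_width: 0.202
time: 7.6
position: [0.4301, 0.0501, 0.0707]
tool_rot: [-3.003, -0.906, -0.029]
ft_force: [2.2, -0.9, -1.7]
grip_width: 0.2
[0.43013005 0.0500793  0.07065453] [-0.07 -0.01 -0.1   2.15 -0.01  0.98 -1.15] [[ 0.833  0.553  0.016]
 [ 0.553 -0.833  0.01 ]
 [ 0.019  0.001 -1.   ]]
```

```bash
python3 -m inch '[[-1,-15,37,0,0.16],[-1,-9,39,0,0.16],[-1,-3,40,0,0.16],[-1,3,40,0,0],[-1,0,0,0,0]]';python3 - <<'E'
from h import *
from bench import ctrl
from scipy.spatial.transform import Rotation as Ro
s=ctrl.get_state();print(s['position'],s['joint_positions'].round(2),Ro.from_rotvec(s['tool_rot']).as_matrix().round(3).tolist())
d=grab("scene"); c=d["color"];cv2.imwrite("pics/s3.png",c[:,:,::-1]); np.savez("scene3.npz",**d)
d=grab("wrist");np.savez("w3.npz",**d); hsv=cv2.cvtColor(d["color"],cv2.COLOR_RGB2HSV).astype(int)
w=(hsv[...,2]>130)&(hsv[...,1]<70); P=cloud(d,w); P=P[(P[:,2]>.03)&(P[:,2]<.11)]
x=(P[:,:2]-s['position'][:2])@np.array([.9945,.105]); y=(P[:,:2]-s['position'][:2])@np.array([-.105,.9945])
for a,b in((.03,.06),(.1,.14)):
    q=P[(x>a)&(x<b)&(abs(y)<.015)]; print("leg",a,b,len(q),np.median(q[:,2]))
for a,b in((-.01,.015),(.06,.08)):
    q=P[(x>.14)&(x<.18)&(y>a)&(y<b)]; print("short",a,b,len(q),np.median(q[:,2]))
E
```

```text
time: 8.22
position: [0.4557, -0.1163, 0.0627]
tool_rot: [-3.132, -0.129, -0.012]
ft_force: [-0.1, 1.1, -2.4]
grip_width: 0.204
[ 0.45573274 -0.11629844  0.06270201] [ 0.12  0.08  0.09  2.07 -0.02  0.98 -1.27] [[0.997, 0.082, 0.008], [0.082, -0.997, 0.008], [0.008, -0.007, -1.0]]
leg 0.03 0.06 2560 0.05710136075092953
leg 0.1 0.14 3627 0.056391633113588926
short -0.01 0.015 0 nan
short 0.06 0.08 0 nan
  return _methods._mean(a, axis=axis, dtype=dtype,
  ret = ret.dtype.type(ret / rcount)
```

View pics/s3.png

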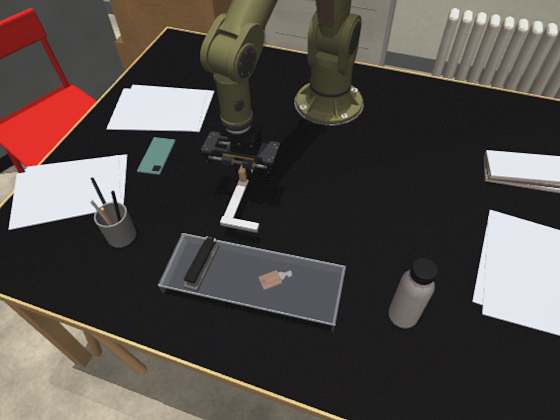

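The scene shows the square held level in front of the riser, with the short leg around (240,225), left of the stapler and right of the key's line of entry. Next I align the yaw and lower it.

```bash
python3 -m inch '[[-1,0,-5,22,-0.025],[-1,0,0,20,0],[-1,0,0,0,0]]';python3 - <<'E'
from h import *
from bench import ctrl
from scipy.spatial.transform import Rotation as Ro
open("h.py","a").write('''
def riser(p):
    p=np.asarray(p)[:2]-np.array([.6489,.0086]); return np.array([p@[.9945,.1051],p@[-.1051,.9945]])*1000
def st():
    from bench import ctrl
    from scipy.spatial.transform import Rotation as Ro
    s=ctrl.get_state(); M=Ro.from_rotvec(s['tool_rot']).as_matrix()
    print("grip riser mm",riser(s['position']+M[:,2]*-.0187).round(1),"z",round(s['position'][2]*1000,1),"yaw rel riser",round(np.degrees(np.arctan2(M[1,0],M[0,0]))-6.03,2),"tilt",M[2,:2].round(3),"F",s['ft_force'].round(1),"w",round(s['grip_width'],3),"t",s['time'])
''')
E
python3 -c "from h import *; st()"
```

```text
time: 8.7
position: [0.4543, -0.1027, 0.0183]
tool_rot: [-3.125, -0.187, -0.008]
ft_force: [-0.2, -0.5, -2.5]
grip_width: 0.2
grip riser mm [-205.3  -90.4] z 18.3 yaw rel riser 0.8 tilt [ 0.006 -0.011] F [-0.2 -0.5 -2.5] w 0.2 t 8.7
```

```bash
python3 -m inch '[[-1,0,6,2,0.012],[-1,35,0,0,0],[-1,35,0,0,0],[-1,0,0,0,0]]'; python3 -c "from h import *; st()"
```

```text
time: 9.2
position: [0.5281, -0.1007, 0.0189]
tool_rot: [-3.127, -0.168, -0.014]
ft_force: [-0.5, -0.4, -2.9]
grip_width: 0.201
grip riser mm [-131.8  -96.2] z 18.9 yaw rel riser 0.12 tilt [ 0.01 -0.01] F [-0.5 -0.4 -2.9] w 0.201 t 9.2
```

```bash
python3 -m inch '[[-1,28,1,1,0],[-1,28,1,1,0],[-1,26,1,1,0],[-1,0,0,0,0]]'; python3 - <<'E'
from h import *
st(); d=grab("scene"); np.savez("scene4.npz",**d); cv2.imwrite("pics/s4.png",cv2.resize(d["color"][190:350,140:370,::-1],None,fx=3,fy=3,interpolation=cv2.INTER_CUBIC))
E
```

```text
time: 9.7
position: [0.6099, -0.0964, 0.0179]
tool_rot: [-3.128, -0.165, -0.011]
ft_force: [-0.7, 0.5, -1.4]
grip_width: 0.201
grip riser mm [ -50.  -100.5] z 17.9 yaw rel riser -0.0 tilt [ 0.008 -0.009] F [-0.7  0.5 -1.4] w 0.201 t 9.7
```

View pics/s4.png

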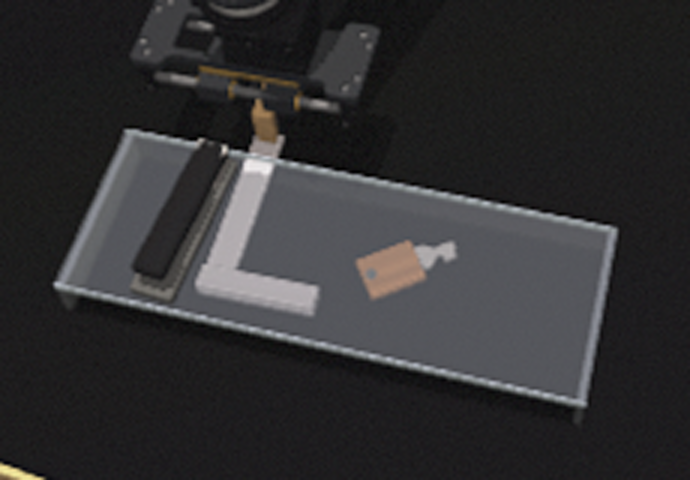

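```bash
python3 - <<'E'
from h import *
d=load("scene4.npz"); f=lambda u,v,z:riser(ray(d,[(u/3+140-.33,v/3+190-.33)],z)[0]).round(1)
print("leg tip inner top",[f(318,286,z) for z in(.018,.02,.022)],"outer top",f(314,309,.02),"key far",f(374,299,.01),f(357,262,.01),f(455,244,.005))
E
```

```text
leg tip inner top [array([ 93. , -15.6]), array([ 94. , -15.2]), array([ 95. , -14.7])] outer top [114.2 -12.6] key far [90.2 29.5] [60.9  7.5] [24.  81.1]
```

The view through the riser shows the short leg's inner tip at (318,286), about 95 mm deep. The key's far corner at (374,299) is 90 mm deep and untouched. I'll go 10 mm deeper, lower the square, then slide left behind the key.

```bash
python3 -m inch '[[-1,11,0,2,0],[-1,0,0,2,0],[-1,0,-20,0,0],[-1,0,-20,0,0],[-1,0,0,0,0]]'; python3 -c "from h import *; st()"
```

```text
time: 10.38
position: [0.6127, -0.0522, 0.014]
tool_rot: [-3.127, -0.164, -0.005]
ft_force: [0.1, 0.1, -1.9]
grip_width: 0.205
grip riser mm [-42.4 -56.9] z 14.0 yaw rel riser -0.03 tilt [ 0.004 -0.011] F [ 0.1  0.1 -1.9] w 0.205 t 10.375
```

```bash
python3 -m inch '[[-1,1,-21,0,0],[-1,0,-21,0,0],[-1,0,0,1,0]]'; python3 - <<'E'
from h import *
st(); d=grab("scene"); np.savez("scene5.npz",**d); cv2.imwrite("pics/s5.png",cv2.resize(d["color"][190:350,140:370,::-1],None,fx=3,fy=3,interpolation=cv2.INTER_CUBIC))
E
```

```text
time: 10.75
position: [0.6089, -0.009, 0.0137]
tool_rot: [-3.127, -0.166, -0.005]
ft_force: [0.7, 0.6, -1.7]
grip_width: 0.202
grip riser mm [-41.7 -13.5] z 13.7 yaw rel riser 0.06 tilt [ 0.004 -0.01 ] F [ 0.7  0.6 -1.7] w 0.202 t 10.75
```

View pics/s5.png

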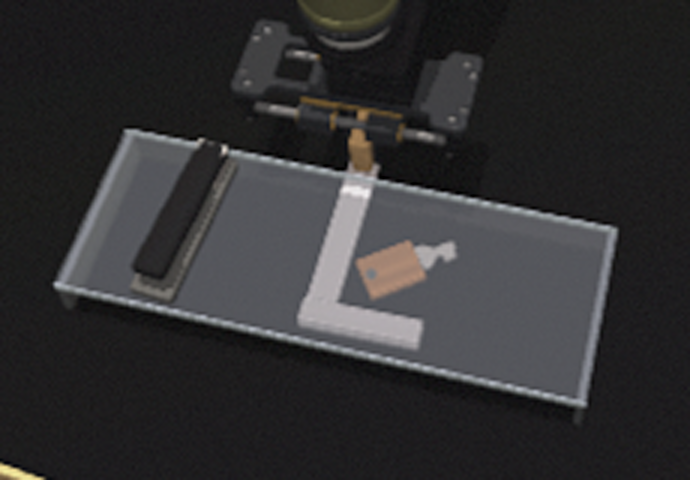

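The L now sits round the key, with the short leg from (310,310) to (420,330) behind the tag. I'll pull slowly.

```bash
python3 -m inch '[[-1,-9,0,0,0],[-1,-9,0,0,0],[-1,-9,0,0,0],[-1,-9,0,0,0],[-1,-9,0,0,0]]'; python3 - <<'E'
from h import *
st(); d=grab("scene"); np.savez("scene6.npz",**d); cv2.imwrite("pics/s6.png",cv2.resize(d["color"][190:350,140:370,::-1],None,fx=3,fy=3,interpolation=cv2.INTER_CUBIC))
E
```

```text
time: 11.42
position: [0.5617, -0.0205, 0.0137]
tool_rot: [-3.132, -0.155, -0.007]
ft_force: [0.9, 0.4, -2.0]
grip_width: 0.201
grip riser mm [-89.9 -19.8] z 13.7 yaw rel riser -0.35 tilt [ 0.005 -0.006] F [ 0.9  0.4 -2. ] w 0.201 t 11.425
```

View pics/s6.png

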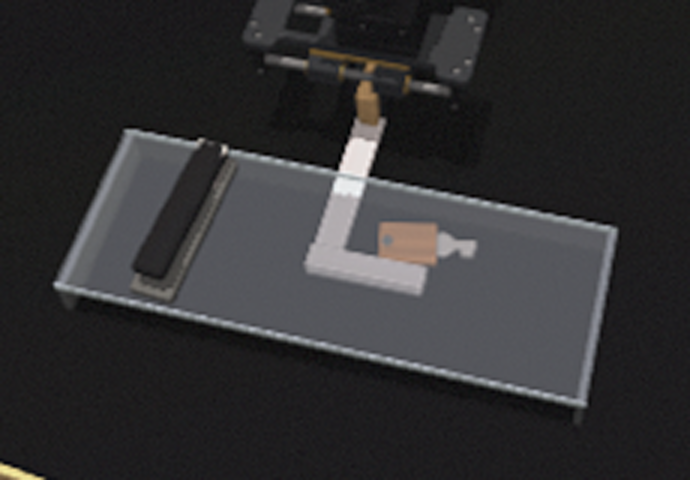

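The tag now lies nearly flush against the short leg, about 30 mm from the long leg. I'll shift left while pulling so the key is better covered.

```bash
python3 -m inch '[[-1,-3,-10,0,0],[-1,-4,-10,0,0],[-1,-9,-2,0,0],[-1,-10,-1,0,0],[-1,-10,-1,0,0]]'; python3 -c "from h import *; st()";  python3 -m inch '[[-1,-11,-2,0,0],[-1,-11,-2,0,0],[-1,-11,-2,0,0],[-1,-11,-2,0,0],[-1,0,0,0,0]]'; python3 - <<'E'
from h import *
st(); d=grab("scene"); np.savez("scene7.npz",**d); cv2.imwrite("pics/s7.png",cv2.resize(d["color"][150:350,140:370,::-1],None,fx=3,fy=3,interpolation=cv2.INTER_CUBIC))
E
```

```text
time: 12.1
position: [0.5204, 0.0023, 0.0138]
tool_rot: [-3.131, -0.158, -0.006]
ft_force: [0.1, -0.3, -3.0]
grip_width: 0.201
grip riser mm [-128.6    7.2] z 13.8 yaw rel riser -0.26 tilt [ 0.004 -0.007] F [ 0.1 -0.3 -3. ] w 0.201 t 12.1
time: 12.72
position: [0.4711, 0.0054, 0.0137]
tool_rot: [-3.131, -0.156, -0.005]
ft_force: [-0.9, -0.1, -2.4]
grip_width: 0.201
grip riser mm [-177.2   15.4] z 13.7 yaw rel riser -0.32 tilt [ 0.003 -0.006] F [-0.9 -0.1 -2.4] w 0.201 t 12.725
```

View pics/s7.png

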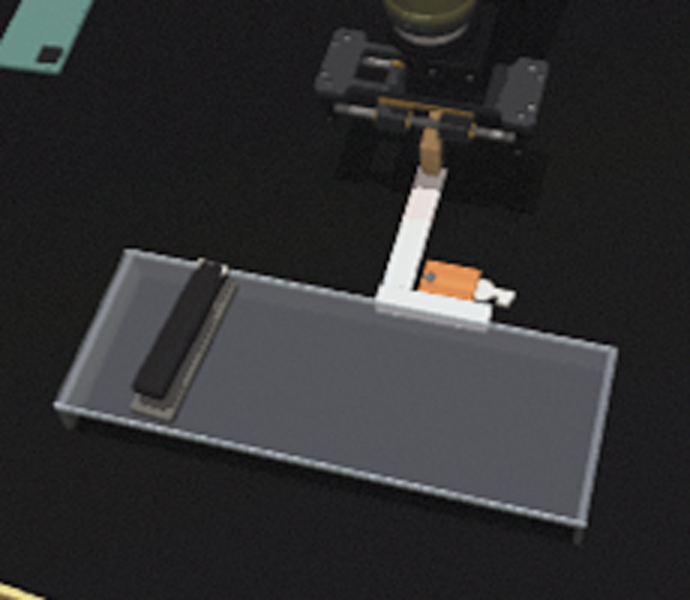

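The key is out in front, flush against the short leg at crop (465,283). I'll pull about 35 mm further so it is well clear.

```bash
python3 -m inch '[[-1,-10,-1,0,0],[-1,-10,-1,0,0],[-1,-10,-1,0,0],[-1,-4,0,0,0],[-1,0,0,0,0]]'; python3 -c "from h import *; st()"
```

```text
time: 13.4
position: [0.4357, 0.005, 0.0137]
tool_rot: [-3.131, -0.156, -0.006]
ft_force: [-0.9, -0.5, -1.7]
grip_width: 0.201
grip riser mm [-212.5   18.7] z 13.7 yaw rel riser -0.32 tilt [ 0.004 -0.006] F [-0.9 -0.5 -1.7] w 0.201 t 13.4
```

```bash
python3 -m inch '[[-1,4,0,0,0],[-1,0,0,-12,0],[-1,0,0,-25,0],[-1,0,0,-25,0],[-1,0,0,0,0]]'; cat > chk.py <<'E'
from h import *
import sys
st(); n=sys.argv[1]; d=grab("scene"); np.savez(n+".npz",**d); cv2.imwrite(f"pics/{n}.png",d["color"][:,:,::-1])
hsv=cv2.cvtColor(d["color"],cv2.COLOR_RGB2HSV).astype(int)
X=ray(d,np.stack(np.meshgrid(np.arange(560),np.arange(420)),-1).reshape(-1,2),.01).reshape(420,560,3)
reg=(X[...,0]>.4)&(X[...,0]<.66)&(X[...,1]>-.05)&(X[...,1]<.25)
m=reg&(hsv[...,1]>90)&(hsv[...,2]>90)&(hsv[...,0]<20)
for b,a,c in blobs(m,60): print("tag",a,c.round(1),cv2.boxPoints(cv2.minAreaRect((X[b][:,:2]*1000).astype(np.float32))).round(0).tolist(),"riser",riser(X[b].mean(0)))
k=reg&(hsv[...,1]<60)&(hsv[...,2]>120)
for b,a,c in blobs(k,15): print("white/key",a,c.round(1),(X[b].min(0)*1000).round(0)[:2],(X[b].max(0)*1000).round(0)[:2],"riser x max",max(riser(p)[0] for p in X[b]))
t=(hsv[...,0]>70)&(hsv[...,0]<95)&(hsv[...,1]>60)&(hsv[...,2]>60)
for b,a,c in blobs(t,100): print("phone",a,c.round(1),(ray(d,np.argwhere(b)[:,::-1],.008)[:,:2].min(0)).round(3),(ray(d,np.argwhere(b)[:,::-1],.008)[:,:2].max(0)).round(3))
E
python3 chk.py s8
```

```text
time: 14.02
position: [0.4407, 0.005, 0.0791]
tool_rot: [-3.131, -0.156, -0.007]
ft_force: [0.6, 0.2, -2.0]
grip_width: 0.204
grip riser mm [-207.5   18.2] z 79.1 yaw rel riser -0.32 tilt [ 0.005 -0.006] F [ 0.6  0.2 -2. ] w 0.204 t 14.025
tag 107 [292.2 236.6] [[558.0, 86.0], [562.0, 37.0], [580.0, 39.0], [575.0, 87.0]] riser [-73.79388511  61.6209073 ]
white/key 752 [285.5 215.2] [402. -24.] [567. 117.] riser x max -72.58433923410155
white/key 234 [300.9 258.9] [610. -49.] [660. 218.] riser x max 32.42742151207431
phone 817 [155.9 155. ] [ 0.337 -0.471] [ 0.493 -0.377]
```

The tag is 63 mm or more in front of the riser edge. Now I carry the square right, to open desk between the key and the phone.

```bash
python3 -m inch '[[-1,-4,40,0,0],[-1,-6,45,0,0],[-1,-10,45,0,0],[-1,-12,45,0,0],[-1,-12,45,0,0]]'; python3 -m inch '[[-1,-10,40,0,0],[-1,0,0,0,0]]'; python3 -c "from h import *; st()
from bench import ctrl; print(ctrl.get_state()['position'])"
```

```text
time: 14.7
position: [0.416, -0.2198, 0.0713]
tool_rot: [-3.128, -0.173, 0.007]
ft_force: [0.7, 0.5, -3.2]
grip_width: 0.204
time: 14.95
position: [0.4072, -0.2656, 0.0686]
tool_rot: [-3.13, -0.163, 0.013]
ft_force: [0.1, 0.0, -3.2]
grip_width: 0.2
grip riser mm [-269.1 -247.4] z 68.6 yaw rel riser -0.08 tilt [-0.008 -0.008] F [ 0.1  0.  -3.2] w 0.2 t 14.95
[ 0.40717627 -0.2655785   0.06862515]
```

Lower to the desk (underside contact is at TCP z ≈ 11.5 mm).

```bash
python3 -m inch '[[-1,0,0,22,0],[-1,0,0,20,0],[-1,0,0,8,0],[-1,0,0,0,0]]'; python3 -c "from h import *; st()"
```

```text
time: 15.45
position: [0.4059, -0.2627, 0.0148]
tool_rot: [-3.127, -0.164, 0.019]
ft_force: [-1.3, -0.1, 0.4]
grip_width: 0.201
grip riser mm [-269.9 -244.5] z 14.8 yaw rel riser -0.02 tilt [-0.011 -0.011] F [-1.3 -0.1  0.4] w 0.201 t 15.45
```

```bash
python3 -m inch '[[-1,0,0,2,0],[-1,0,0,1,0],[-1,0,0,0,0]]' 15; python3 -c "from h import *; st()"; python3 -m inch '[[0.2,0,0,0,0],[0.2,0,0,0,0],[0.2,0,0,0,0],[0.2,0,0,0,0],[0.2,0,0,0,0]]'; python3 -c "from h import *; st()"
```

```text
time: 15.82
position: [0.4069, -0.2627, 0.0131]
tool_rot: [-3.128, -0.165, 0.016]
ft_force: [-0.7, 0.8, -1.4]
grip_width: 0.205
grip riser mm [-269.  -244.6] z 13.1 yaw rel riser 0.02 tilt [-0.01 -0.01] F [-0.7  0.8 -1.4] w 0.205 t 15.825
time: 16.45
position: [0.4084, -0.263, 0.0143]
tool_rot: [-3.129, -0.166, 0.011]
ft_force: [-0.5, 0.3, -0.5]
grip_width: 0.58
grip riser mm [-267.6 -245. ] z 14.3 yaw rel riser 0.04 tilt [-0.007 -0.009] F [-0.5  0.3 -0.5] w 0.58 t 16.45
```

Released. I'll retreat straight up and check.

```bash
python3 -m inch '[[0.2,0,0,-30,0],[0.2,0,0,-40,0],[0.2,0,0,-50,0],[0.2,0,0,-50,0],[0.2,0,0,0,0]]'; python3 chk.py s9
```

```text
time: 17.08
position: [0.4091, -0.2641, 0.1887]
tool_rot: [-3.128, -0.165, 0.014]
ft_force: [1.0, -0.2, 0.6]
grip_width: 0.6
grip riser mm [-267.  -246.2] z 188.7 yaw rel riser 0.03 tilt [-0.009 -0.01 ] F [ 1.  -0.2  0.6] w 0.6 t 17.075
tag 224 [293.3 233.4] [[536.0, 84.0], [541.0, 35.0], [580.0, 39.0], [575.0, 87.0]] riser [-84.28492964  62.23668757]
white/key 67 [307.6 236.7] [545.  85.] [567. 117.] riser x max -72.58433923410155
white/key 237 [301.2 259. ] [610. -49.] [660. 218.] riser x max 32.42742151207431
phone 817 [155.8 154.9] [ 0.337 -0.471] [ 0.494 -0.377]
```

View pics/s9.png

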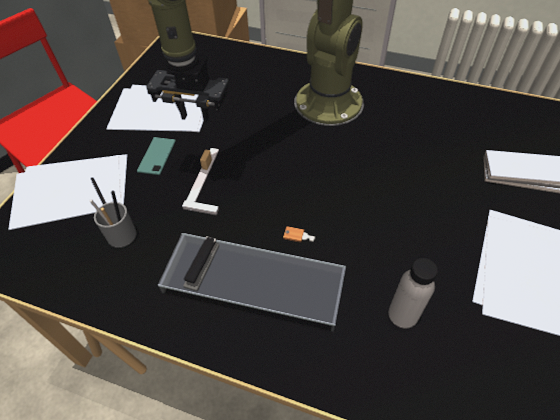

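The scene shows the key alone at (298,235), in front of the riser. The square lies on the open desk with its tip at (217,210). The stapler, phone, cup and bottle look unmoved. One last numeric check before handing in.

```bash
python3 - <<'E'
from h import *
a,d=load("scene0.npz"),load("s9.npz"); hsv=cv2.cvtColor(d["color"],cv2.COLOR_RGB2HSV).astype(int)
w=np.zeros((420,560),bool); w[148:216,180:222]=1; w&=(hsv[...,2]>130)&(hsv[...,1]<70)
P=cloud(d,w); print("square z",np.percentile(P[:,2],[5,50,95]).round(4))
e=np.array([.568,-.161]); print("pix tip check",proj(d,[.568-.02,-.161-.002,.014]), "dist to tag",np.hypot(*(np.array([.541,.035])-e)))
for nm,(x0,y0,x1,y1) in dict(stapler=(183,236,218,290),bottle=(388,258,440,330),cup=(88,175,138,248),phone=(136,136,178,175)).items():
    D=cv2.absdiff(a["color"][y0:y1,x0:x1],d["color"][y0:y1,x0:x1]).max(2); print(nm,"changed px",int((D>40).sum()),"of",D.size)
from bench import ctrl; ctrl.close_job()
E
```

```text
square z [0.0034 0.0084 0.0165]
pix tip check [[216.52608456 207.78546104]] dist to tag 0.19785095400325972
stapler changed px 0 of 1890
bottle changed px 0 of 3744
cup changed px 0 of 3650
phone changed px 0 of 1638
the job is handed in; nothing more can be done
```

The key is out on the open desk and the square is laid down clear of it. I handed the job in at about 17 s on the robot's clock, well under the 58 s limit.

I gripped the square, reached under the riser from the front, hooked the short leg behind the key and drew it out. I then lifted the square off and laid it flat on the open desk between the key and the phone. The gripper stayed well away from the key throughout.

**Last checks**
- **Key:** all of it lies at least about 60 mm in front of the riser's front edge.
- **Square:** it is flat on the desk, with measured heights of 3 to 17 mm. It is about 0.20 m from the key at the nearest point and not under the riser.
- **Bystanders:** no changed pixels at the stapler, bottle, pen cup or phone, compared with the first picture.
- **Gripper:** open and raised about 19 cm above the desk, touching nothing.

**What went wrong or disagreed**
- The first lift missed because the fingers had not finished closing. I regripped and the square had not moved.
- The tool was tilted by about 1°, and the short leg measured about 3 to 5 mm shallower than planned. I went 10 mm deeper to allow for it.

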